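# Index the decorating wheel and swing the guide over the plate

## Task

Set up the blue decorating wheel for the next motif: with a fingertip, push the wheel's red arm round until it points at the green index clip, then push the yellow guide arm round until its brass tip stands over the centre of the plate. Nothing is to be picked up; do not touch the plate, leave it lying on the wheel, do not shift the green clip, leave the other things on the table where they are, and finish clear of everything.

Things in the scene. Friction and masses are not known exactly. Their poses are not given: they have to be found in the camera images.
- station: Fixed stand bolted to the table; origin on the table under the wheel's axis, z up, yaw varies. A dark foot (170 mm dia, 12 mm high) carries a turning blue disc (180 mm dia, 57 to 75 mm above the table). A flat link (36 mm wide, 10 mm high) runs along its own +y to a post (24 mm dia) 190 mm away, which carries the guide arm.
- wheel (a joint): Turn of the blue wheel and red arm, rad, counter-clockwise from above positive: bearing of the red arm from the station's +x. Starts at -2.2 to -1.5, range -2.7 to 1.5; the clip lies 0.7 to 2.3 rad counter-clockwise of the arm at the start. Stiff drag (0.15 N m, about 1.5 N at the arm): it stays where it is left.
- red_tip (a point): Outer end of the red arm, mid width, 67 mm above the table, 145 mm from the wheel's axis. The arm is a red bar, 16 mm wide, 58 to 76 mm above the table, that sticks out radially from the disc's rim (90 to 145 mm from the axis); below it the space is free down to the clip's strip.
- clip_tip (a point): Nose of the green index clip, 67 mm above the table, 150 mm from the wheel's axis. The clip is an upright green post (26 mm wide, 158 to 170 mm from the axis, 72 mm high) with a small nose towards the axis, on a flat strip 16 to 24 mm above the table that comes from under the wheel. When aligned, arm tip and nose face each other 5 mm apart. Very stiff; leave it alone.
- wheel_centre (a point): Point on the wheel's axis, 75 mm above the table (top of the blue disc); the plate's centre lies over it, marked with a small white ring with a dark spot.
- guide (a joint): Turn of the yellow guide arm about its post, rad, counter-clockwise from above positive; 0 when its tip is over the wheel's axis. Starts at -1.3 to -0.7 (swung away), range -1.6 to 0.6. Drag 0.12 N m (1 N at 120 mm from the pivot); it stays where it is left.
- guide_pivot (a point): Point on the guide arm's vertical pivot axis, 110 mm above the table, 190 mm from the wheel's axis. A black hub (40 mm diameter, 100 to 120 mm above the table) turns on it.
- guide_tip (a point): End of the brass tip of the guide arm, 110 mm above the table, 190 mm from the pivot. The yellow bar, 14 mm wide and 102 to 118 mm above the table, runs from the hub to 160 mm from the pivot, then the brass cone, 30 mm long. The bar passes 9 mm above the plate's rim.
- plate: Loose clay-coloured dish, 152 mm diameter, 18 mm high, 0.4 kg, lying on the blue disc, rim 93 mm above the table. Origin at the centre of its underside.
- jar: Loose amber glaze jar with white cap, 56 mm diameter, 75 mm high; bystander. Origin at the centre of its underside.
- stamp: Loose wooden stamp, 30 x 30 mm block with a round grip, 65 mm high; bystander. Origin at the centre of its underside.
- cup: Loose white cup, 64 mm diameter at the rim, 70 mm high; bystander. Origin at the centre of its underside.
- heart: Loose heart-shaped clay piece, about 80 x 85 mm, 14 mm thick; bystander. Origin near the middle of its underside.
Mind the look-alikes: they are no part of the job. Leave any black or pink look-alike of the plate alone.

How it is judged:
By the outcome, as a careful person would: the job done as asked, in the order asked, and still so for the second after the job is handed in, with the robot touching nothing.
It also fails if it takes over 58 s, if anything falls off the work surface, if the arm or the gripper's body presses on something with over 40 N, if the wrist force passes 120 N, or if a joint passes its speed limit or range.

## Robot

A 6-joint arm with a two-finger parallel gripper is mounted at the origin on the work surface. World frame = base frame: x ahead of the robot, y to its left, z up, the work surface at z = 0. Lengths are in m, angles in rad, forces in N, time in s.
With the tool pointing down it reaches from about 0.35 to 0.85 m from the base axis. Payload 8.1 kg.
Tool frame: the origin (TCP) lies midway between the tips of the shut fingers; the grasp point (between the pads) lies 19 mm behind it; z points along the fingers, y is the line along which they close (so a half turn about z gives the same grasp; the last joint's range is limited). The gripper opens to 93 mm and grips with 3 to 60 N. Pads are 15 mm wide; open, the fingers measure 128 mm over their backs; the gripper's body (75 mm by 188 mm) begins 65 mm behind the grasp point.
Start: joints at [1.084, 0.13, 1.488, -0, 1.523, -0.085], TCP at [0.235, 0.552, 0.219] pointing down, gripper open.
Joint ranges: [-2.96, 2.96], [-0.89, 2.26], [0.02, 2.5], [-1.34, 4.48], [0, 2.73], [-2.66, 2.66]. Speed limits (rad/s): [2.39, 2.39, 2.79, 3.14, 3.14, 3.14].

## Interface

Orientations are given as a rotation vector (axis times angle).
In Python, from plant import read_state, read_camera, camera_model, close_job gives the robot as it stands. The module is installed in compiled form; this text tells all that it offers.
- The arm moves only by the tool carry_out, never from a script. Its argument "moves" is a list of rows, each an object of numbers: "jaw": the finger opening in m, from 0 to 0.093; "dx", "dy", "dz": the shift along the tool's x, y, z in m; "yaw": the turn about the tool's z in rad. In form: [{"jaw": .., "dx": .., "dy": .., "dz": .., "yaw": ..}, ...]. A call has 1 to 8 rows; each row shifts and turns the commanded pose from where the row before left it, along the tool's axes as they then stand; what a row does not reach is not made up. A row lasts 1/8 s, in which the tool goes at most 62.5 mm and 10.7 degrees, less where a joint would pass 70% of its speed; a pose out of reach is approached as far as the arm can. A call is refused whole if a number of a shift passes 0.0625 or a number of a turn 0.188, either way. A call with a gripper value outside its range is refused whole. The fingers move at their own pace and stop on an object; "grip_force" is the grip in N (left out, the last holds). Time passes only in rows, so rows that do not move let the fingers close. It gives the time, the measured TCP pose, the force, the opening and the grip force at its end, in the units of the state.
- read_state(): the state, without advancing time (a new reading comes with each control period).
- read_camera(name): name is "side" or "top"; returns the picture (480x640x3 uint8, red, green, blue); there is no depth.
- camera_model(name): a dict with "camera_matrix" (3x3 intrinsics, pixels), "view" (4x4, takes a point from world to camera coordinates). Camera axes: x right, y up, looking along -z (the intrinsics and any distortion apply to the point x, -y, -z); pixel columns grow to the right and rows downward; lengths in m; the calibration is good to about 2 mm. A picture is of the moment at which its call begins. camera_model takes no time and is no camera call.
- close_job(): hands the job in; it is judged then, once.
The state is a dict: "t": time; "q": joint angles; "dq": joint speeds; "joint_torque": joint torques, N m; "tool_pos": TCP position; "orientation": TCP orientation; "force": force on the tool from outside, world axes, zero at the start; "wrist_torque": the same for the moment, N m; "opening": finger opening in m; "gripper_force": force on a finger pad.
Only numpy, scipy, OpenCV 4.12 (cv2) and the standard library are available. Lean on these libraries where they do the work, as an engineer would, in place of code of your own. Each camera call takes 0.05 s, during which the arm holds its last target. There are 200 camera calls.

## Working session

There is one attempt and no reset: what is moved stays moved. The work goes in short steps, Python scripts to look and compute and a tool call to move; the robot and the scene stay as the last step left them, time stands still between calls to the robot, and variables do not carry over. Pictures are saved under pics/ and viewed, at most 10 in all, crops included, and the job is handed in when it is done.

Besides the shell and the picture viewer there is one more tool, called after ">>>" as name(argument=value, ...), one argument or row to a line, values as JSON. carry_out: Moves the arm, as the interface text tells. Its arguments: {"type":"object","properties":{"moves":{"type":"array","items":{"type":"object","properties":{"jaw":{"type":"number"},"dx":{"type":"number"},"dy":{"type":"number"},"dz":{"type":"number"},"yaw":{"type":"number"}}}},"grip_force":{"type":"number"}},"required":["moves"]}

```bash
mkdir -p pics
python3 - <<'E'
from plant import *
import cv2
for n in ("top","side"):
    cv2.imwrite(f"pics/{n}0.png",read_camera(n)[:,:,::-1]); m=camera_model(n); print(n,m)
s=read_state(); print(s["t"],s["tool_pos"],s["orientation"],s["force"])
E
```

```text
top {'camera_matrix': array([[601.76532997,   0.        , 322.43418421],
       [  0.        , 601.76532997, 235.66825198],
       [  0.        ,   0.        ,   1.        ]]), 'view': array([[-6.62659929e-03, -9.99976442e-01, -1.78978085e-03,
        -6.68344805e-02],
       [ 9.89915520e-01, -6.81317909e-03,  1.41495033e-01,
        -5.80357494e-01],
       [-1.41503893e-01, -8.34100962e-04,  9.89937348e-01,
        -1.17370171e+00],
       [ 0.00000000e+00,  0.00000000e+00,  0.00000000e+00,
         1.00000000e+00]])}
side {'camera_matrix': array([[440.68455513,   0.        , 320.30488815],
       [  0.        , 440.68455513, 232.84455278],
       [  0.        ,   0.        ,   1.        ]]), 'view': array([[-0.72804524, -0.68540923,  0.01281837,  0.33922223],
       [ 0.43579521, -0.44830814,  0.78045009, -0.34474701],
       [-0.52918112,  0.57378916,  0.62508667, -0.44482241],
       [ 0.        ,  0.        ,  0.        ,  1.        ]])}
0.1 [0.23440444 0.55176213 0.21769573] [-6.26868768e-01 -3.07795312e+00  2.51897208e-03] [-0.10217251 -0.05814125 -0.4624614 ]
```

View pics/top0.png

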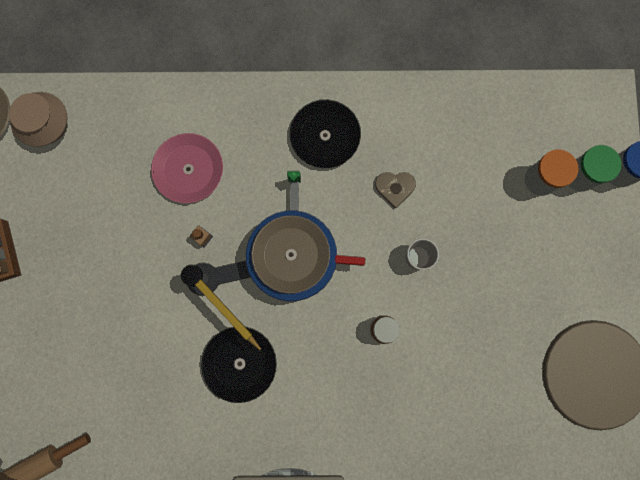

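View pics/side0.png

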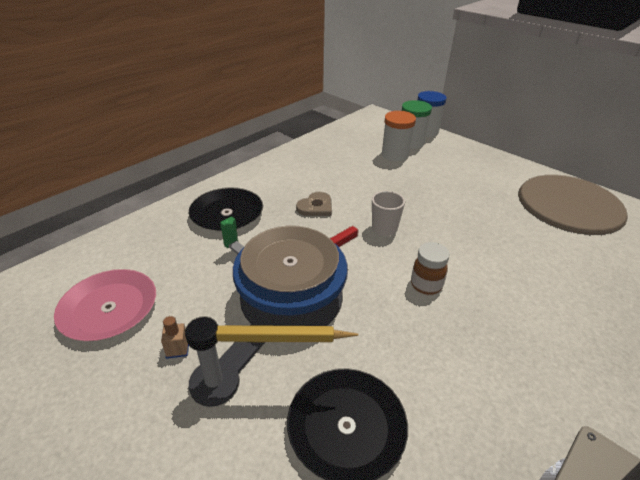

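The pictures show the following (top-view pixels):

- **Wheel and plate:** the blue wheel with the clay plate is at (291,255). Plate look-alikes are pink at (187,168) and black at (325,134) and (239,363).
- **Red arm:** tip at about (365,261). Nothing else is red except the orange lid at (558,168).
- **Green clip:** at (294,177). The green jar lid at (602,163) is a look-alike.
- **Guide arm:** hub at (192,275), brass tip at (260,349).

I choose the clay plate on the blue disc, the bar on its rim, and the small green post.

```bash
cat > h.py <<'E'
from plant import *
import cv2, numpy as np
def ray(n,px):
    m=camera_model(n);K=m["camera_matrix"];V=m["view"];R=V[:3,:3]
    d=np.array([(px[0]-K[0,2])/K[0,0],-(px[1]-K[1,2])/K[1,1],-1.])
    return -R.T@V[:3,3], R.T@d
def on(n,px,z):
    c,d=ray(n,px); return c+d*(z-c[2])/d[2]
def tri(a,b):
    (c1,d1),(c2,d2)=ray("top",a),ray("side",b)
    s=np.linalg.lstsq(np.c_[d1,-d2],c2-c1,rcond=None)[0]
    p,q=c1+d1*s[0],c2+d2*s[1]; return (p+q)/2,np.linalg.norm(p-q)
def mask(im,lo,hi,roi):
    h=cv2.cvtColor(im,cv2.COLOR_RGB2HSV); m=cv2.inRange(h,lo,hi)
    z=np.zeros_like(m);x0,y0,x1,y1=roi;z[y0:y1,x0:x1]=m[y0:y1,x0:x1];return z
def big(m):
    return max(cv2.findContours(m,cv2.RETR_EXTERNAL,cv2.CHAIN_APPROX_NONE)[0],key=cv2.contourArea)
E
python3 - <<'E'
from h import *
np.set_printoptions(precision=4,suppress=True)
t=cv2.imread("pics/top0.png")[:,:,::-1].copy(); s=cv2.imread("pics/side0.png")[:,:,::-1].copy()
def info(n,im,lo,hi,roi,name):
    c=big(mask(im,lo,hi,roi)); r=cv2.minAreaRect(c); print(n,name,cv2.contourArea(c),"rect",np.round(r[0],1),np.round(r[1],1),"box",cv2.boxPoints(r).round(1).tolist()); return c
T=(140,150,420,420);S=(160,180,420,400)
info("top",t,(0,150,60),(8,255,255),T,"red");info("side",s,(0,150,60),(6,255,255),(320,220,365,260),"red")
info("top",t,(50,100,30),(80,255,255),T,"green");info("side",s,(50,100,30),(80,255,255),S,"green")
info("top",t,(15,120,100),(32,255,255),T,"yellow");info("side",s,(15,150,100),(32,255,255),S,"yellow")
b=info("top",t,(100,120,30),(120,255,255),T,"blue"); e=cv2.fitEllipse(cv2.convexHull(b)); print(e, on("top",e[0],.073))
# hub (dark) and white ring
c=info("top",t,(0,0,0),(179,255,28),(175,258,206,292),"hub"); print(cv2.minEnclosingCircle(c))
for n,im,roi in(("top",t,(280,243,303,266)),("side",s,(278,251,303,270))):
    c=info(n,im,(0,0,120),(179,50,255),roi,"ring"); print(cv2.minEnclosingCircle(c))
cv2.imwrite("pics/crop0.png",cv2.resize(t[160:375,160:440,::-1],None,fx=2.8,fy=2.8,interpolation=cv2.INTER_CUBIC))
E
```

```text
top red 170.5 rect [350. 260.] [28.3  7.3] box [[335.70001220703125, 262.79998779296875], [336.1000061035156, 255.5], [364.29998779296875, 257.1000061035156], [363.8999938964844, 264.5]]
side red 214.5 rect [344.7 236. ] [10.2 26.7] box [[330.6000061035156, 238.1999969482422], [353.70001220703125, 225.0], [358.79998779296875, 233.8000030517578], [335.6000061035156, 247.10000610351562]]
top green 89.5 rect [293.5 176.5] [ 9. 11.] box [[288.0, 172.0], [299.0, 172.0], [299.0, 181.0], [288.0, 181.0]]
side green 322.0 rect [228.6 231. ] [29.3 16.1] box [[218.5, 217.60000610351562], [234.5, 215.39999389648438], [238.60000610351562, 244.3000030517578], [222.6999969482422, 246.60000610351562]]
top yellow 515.0 rect [228.6 315.3] [90.7  7.3] box [[195.1999969482422, 284.3999938964844], [200.5, 279.5], [262.0, 346.1000061035156], [256.70001220703125, 351.1000061035156]]
side yellow 1128.0 rect [274.5 333. ] [ 14. 117.] box [[216.0, 326.0], [333.0, 326.0], [333.0, 340.0], [216.0, 340.0]]
top blue 6232.0 rect [290.5 255.5] [89. 89.] box [[246.0, 211.0], [335.0, 211.0], [335.0, 300.0], [246.0, 300.0]]
((290.69903564453125, 255.49468994140625), (89.212646484375, 90.70628356933594), 73.84712219238281) [ 0.5366 -0.0084  0.073 ]
top hub 283.0 rect [192.3 276.2] [21.9 21.2] box [[177.0, 276.0], [192.0, 261.0], [207.5, 276.5], [192.5, 291.5]]
((191.5, 278.1400146484375), 12.947299003601074)
top ring 86.5 rect [291.  254.5] [11. 10.] box [[286.0, 249.0], [296.0, 249.0], [296.0, 260.0], [286.0, 260.0]]
((290.5847473144531, 254.2118682861328), 5.817694187164307)
side ring 105.5 rect [290. 261.] [10. 14.] box [[283.0, 256.0], [297.0, 256.0], [297.0, 266.0], [283.0, 266.0]]
((290.0, 261.0), 7.280210018157959)
```

View pics/crop0.png

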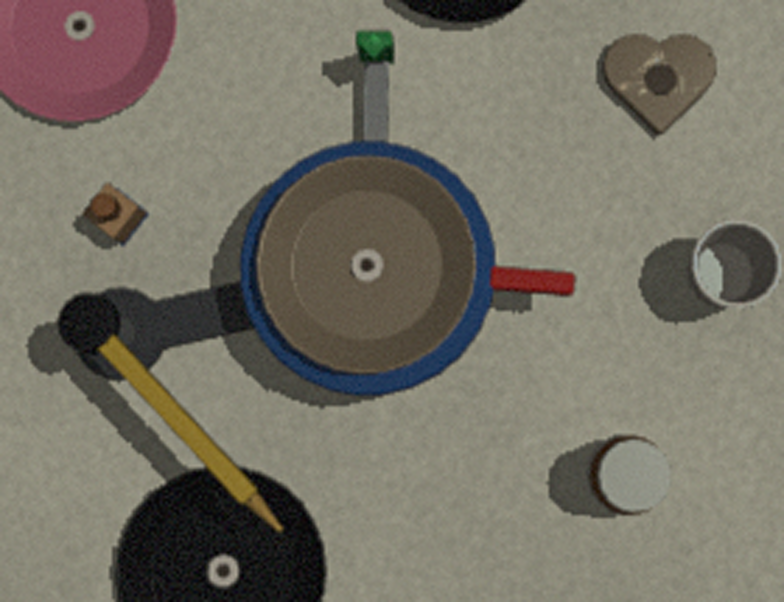

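The crop confirms the clay plate is on the blue disc with its ring at top px (291,254). The red arm points right (tip about (364,261)), the green clip is above (294,177), and the guide is swung away with its tip at about (260,349). Next come positions.

Run:
```python
from h import *
np.set_printoptions(precision=4,suppress=True)
t=cv2.imread("pics/top0.png")[:,:,::-1].copy()
W,e=tri((290.6,254.3),(290,261));print("ring",W,e)
C=on("top",(290.7,255.4),.073); print("disc",C)
Rm=on("top",(350,260.4),.074);Rt=on("top",(364.2,261),.072);print("red",Rm,Rt,np.linalg.norm((Rt-C)[:2]))
# clip: nose & post
g=mask(t,(50,100,30),(80,255,255),(280,165,310,190)); ys,xs=np.nonzero(g)
for y in range(ys.min(),ys.max()+1): print(y,xs[ys==y].min(),xs[ys==y].max(),end="; ")
G=on("top",(293.7,174.5),.072);print("\nclip",G,np.linalg.norm((G-C)[:2]))
# hub top: circle at (89,322)/2.8+160
P=on("top",(160+89.5/2.8,160+322/2.8),.119);print("pivot",P,np.linalg.norm((P-C)[:2]))
T=on("top",(160+282/2.8,160+531/2.8),.110);print("tip",T,np.linalg.norm((T-P)[:2]))
for n,p in(("red",Rm),("redtip",Rt),("clip",G),("pivot",P)): print(n,np.arctan2(*(p-C)[1::-1]))
print("tip brg",np.arctan2(*(T-P)[1::-1]),"centre brg",np.arctan2(*(C-P)[1::-1]))
for n,p,z in(("heart",(396,188),.014),("cup",(423,254),.07),("jar",(386,329),.075),("stamp",(198,234),.06),("black",(325,134),.02),("pink",(187,168),.02)):print(n,on("top",p,z))
import scipy.spatial.transform as st
print(st.Rotation.from_rotvec(read_state()["orientation"]).as_matrix())
```

```text
ring [ 0.5387 -0.0081  0.0801] 0.0014309714926639767
disc [ 0.5368 -0.0084  0.073 ]
red [ 0.5261 -0.1243  0.074 ] [ 0.5249 -0.1521  0.072 ] 0.14416349732708864
172 288 299; 173 288 299; 174 288 299; 175 288 299; 176 288 299; 177 289 299; 178 289 299; 179 289 299; 180 289 299; 181 289 299; 
clip [ 0.6992 -0.0142  0.072 ] 0.16256583477770364
pivot [0.4961 0.1739 0.119 ] 0.18676967632950756
tip [0.3574 0.045  0.11  ] 0.189278505732542
red -1.663030113796678
redtip -1.653294464559733
clip -0.0356842907984285
pivot 1.7903803920650203
tip brg -2.392831940836435 centre brg -1.3512122615247728
heart [ 0.6833 -0.225   0.014 ]
cup [ 0.5381 -0.2678  0.07  ]
jar [ 0.3933 -0.1916  0.075 ]
stamp [0.5823 0.1767 0.06  ]
black [ 0.7991 -0.0776  0.02  ]
pink [0.7277 0.2112 0.02  ]
[[-0.9203  0.3911 -0.0008]
 [ 0.3911  0.9203 -0.0015]
 [ 0.0001 -0.0017 -1.    ]]
```

>>> carry_out(
  moves=[
    {"jaw":0,"dx":-0.031,"dy":-0.033},
    {"jaw":0,"dx":-0.031,"dy":-0.033},
    {"jaw":0,"dx":-0.031,"dy":-0.033},
    {"jaw":0,"dx":-0.031,"dy":-0.033},
    {"jaw":0,"dx":-0.031,"dy":-0.033},
    {"jaw":0,"dx":-0.031,"dy":-0.033},
    {"jaw":0,"dx":-0.031,"dy":-0.033},
    {"jaw":0,"dx":-0.031,"dy":-0.033},
  ],
)

```text
invalid input at $.moves[0]: expected keys jaw, dx, dy, dz, yaw
```

>>> carry_out(
  moves=[
    {"jaw":0,"dx":-0.031,"dy":-0.033},
    {"jaw":0,"dx":-0.031,"dy":-0.033},
    {"jaw":0,"dx":-0.031,"dy":-0.033},
    {"jaw":0,"dx":-0.031,"dy":-0.033},
    {"jaw":0,"dx":-0.031,"dy":-0.033},
    {"jaw":0,"dx":-0.031,"dy":-0.033},
    {"jaw":0,"dx":-0.031,"dy":-0.033},
    {"jaw":0,"dx":-0.031,"dy":-0.033},
  ],
)

```text
invalid input at $.moves[0]: expected keys jaw, dx, dy, dz, yaw
```

>>> carry_out(
  moves=[
    {"jaw":0,"yaw":0.157},
    {"jaw":0,"yaw":0.157},
    {"jaw":0,"yaw":0.157},
    {"jaw":0,"yaw":0.157},
    {"jaw":0,"yaw":0.157},
    {"jaw":0,"yaw":0.157},
    {"jaw":0,"yaw":0.157},
    {"jaw":0,"yaw":0.157},
  ],
)

```text
invalid input at $.moves[0]: expected keys jaw, dx, dy, dz, yaw
```

All keys are needed in every row.

>>> carry_out(
  moves=[
    {"jaw":0,"dx":-0.031,"dy":-0.033,"dz":0,"yaw":0},
    {"jaw":0,"dx":-0.031,"dy":-0.033,"dz":0,"yaw":0},
    {"jaw":0,"dx":-0.031,"dy":-0.033,"dz":0,"yaw":0},
    {"jaw":0,"dx":-0.031,"dy":-0.033,"dz":0,"yaw":0},
    {"jaw":0,"dx":-0.031,"dy":-0.033,"dz":0,"yaw":0},
    {"jaw":0,"dx":-0.031,"dy":-0.033,"dz":0,"yaw":0},
    {"jaw":0,"dx":-0.031,"dy":-0.033,"dz":0,"yaw":0},
    {"jaw":0,"dx":-0.031,"dy":-0.033,"dz":0,"yaw":0},
  ],
)

```text
t: 1.1
tool_pos: [0.3597, 0.2108, 0.2183]
orientation: [-0.627, -3.078, 0.0]
force: [1.7, 0.6, -0.3]
opening: 0.0177
gripper_force: 0.0
```

>>> carry_out(
  moves=[
    {"jaw":0,"dx":-0.031,"dy":-0.033,"dz":0,"yaw":0},
    {"jaw":0,"dx":-0.031,"dy":-0.033,"dz":0,"yaw":0},
    {"jaw":0,"dx":-0.031,"dy":-0.033,"dz":0,"yaw":0},
    {"jaw":0,"dx":-0.031,"dy":-0.033,"dz":0,"yaw":0},
    {"jaw":0,"dx":-0.031,"dy":-0.033,"dz":0,"yaw":0},
    {"jaw":0,"dx":-0.031,"dy":-0.033,"dz":0,"yaw":0},
    {"jaw":0,"dx":-0.031,"dy":-0.033,"dz":0,"yaw":0},
    {"jaw":0,"dx":-0.031,"dy":-0.033,"dz":0,"yaw":0},
  ],
)

```text
t: 2.1
tool_pos: [0.4847, -0.1291, 0.2182]
orientation: [-0.627, -3.078, -0.0]
force: [0.3, 0.1, 1.6]
opening: 0.0008
gripper_force: 0.0
```

>>> carry_out(
  moves=[
    {"jaw":0,"dx":0,"dy":0,"dz":0,"yaw":0.157},
    {"jaw":0,"dx":0,"dy":0,"dz":0,"yaw":0.157},
    {"jaw":0,"dx":0,"dy":0,"dz":0,"yaw":0.157},
    {"jaw":0,"dx":0,"dy":0,"dz":0,"yaw":0.157},
    {"jaw":0,"dx":0,"dy":0,"dz":0,"yaw":0.157},
    {"jaw":0,"dx":0,"dy":0,"dz":0,"yaw":0.157},
    {"jaw":0,"dx":0,"dy":0,"dz":0,"yaw":0.157},
    {"jaw":0,"dx":0,"dy":0,"dz":0,"yaw":0.157},
  ],
)

```text
t: 3.1
tool_pos: [0.4843, -0.1276, 0.2182]
orientation: [-2.321, -2.116, 0.001]
force: [0.3, -0.1, 0.1]
opening: 0.0003
gripper_force: 0.0
```

>>> carry_out(
  moves=[
    {"jaw":0,"dx":0,"dy":0,"dz":0.034,"yaw":0},
    {"jaw":0,"dx":0,"dy":0,"dz":0.034,"yaw":0},
    {"jaw":0,"dx":0,"dy":0,"dz":0.034,"yaw":0},
    {"jaw":0,"dx":0,"dy":0,"dz":0.034,"yaw":0},
    {"jaw":0,"dx":0,"dy":0,"dz":0.032,"yaw":0},
    {"jaw":0,"dx":0,"dy":0.005,"dz":0,"yaw":0},
    {"jaw":0,"dx":0,"dy":0.005,"dz":0,"yaw":0},
    {"jaw":0,"dx":0,"dy":0,"dz":0,"yaw":0},
  ],
)

```text
t: 4.1
tool_pos: [0.4965, -0.1291, 0.0526]
orientation: [2.314, 2.121, 0.002]
force: [-1.2, 0.3, 0.5]
opening: 0.0004
gripper_force: 0.0
```

Run:
```python
from h import *
a=read_camera("top")[160:375,160:440];b=read_camera("side")[170:400,190:470]
cv2.imwrite("pics/c1.png",np.vstack([cv2.resize(a,(560,300)),cv2.resize(b,(560,300))])[:,:,::-1])
```

```text
(no output)
```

View pics/c1.png

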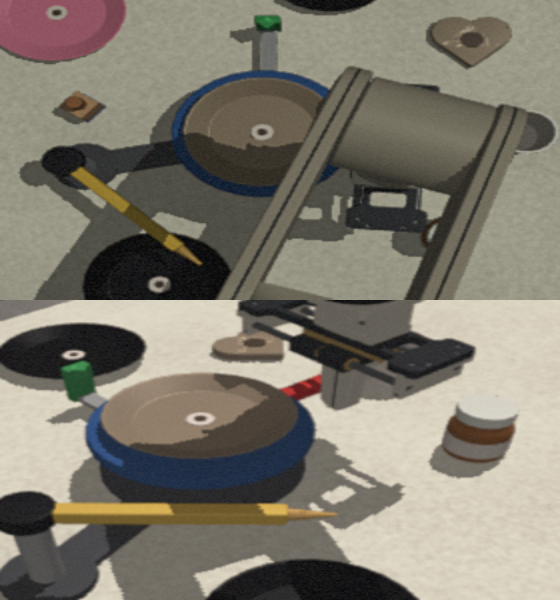

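The finger is beside the red arm on its clockwise side (side view), clear of the jar and the plate. I'll begin the arc.

>>> carry_out(
  moves=[
    {"jaw":0,"dx":-0.0012,"dy":0.0062,"dz":0,"yaw":-0.05},
    {"jaw":0,"dx":-0.0012,"dy":0.0062,"dz":0,"yaw":-0.05},
    {"jaw":0,"dx":-0.0024,"dy":0.0125,"dz":0,"yaw":-0.1},
    {"jaw":0,"dx":-0.0024,"dy":0.0125,"dz":0,"yaw":-0.1},
    {"jaw":0,"dx":-0.0024,"dy":0.0125,"dz":0,"yaw":-0.1},
    {"jaw":0,"dx":-0.0024,"dy":0.0125,"dz":0,"yaw":-0.1},
    {"jaw":0,"dx":-0.0024,"dy":0.0125,"dz":0,"yaw":-0.1},
    {"jaw":0,"dx":-0.0024,"dy":0.0125,"dz":0,"yaw":-0.1},
  ],
)

```text
t: 5.2
tool_pos: [0.5824, -0.1267, 0.0514]
orientation: [1.443, 2.79, -0.001]
force: [-1.2, -1.6, -0.1]
opening: 0.0007
gripper_force: 0.8
```

```bash
cat >> h.py <<'E'
C=np.array([.5372,-.0083])
def look():
    s=read_state();p=s["tool_pos"][:2]-C;v=s["orientation"]
    hd=(2*np.arctan2(v[1],v[0])-np.pi/2+np.pi)%(2*np.pi)-np.pi; b=hd-np.pi/2
    r=np.array([np.cos(b),np.sin(b)]);q=np.array([-r[1],r[0]])
    print("t",s["t"],"heading",hd,"bearing",b,"r",p@r,"t",p@q,"z",s["tool_pos"][2],"F",s["force"])
    for n in("top","side"):
        im=read_camera(n)
        m=mask(im,(0,150,40),(8,255,255),(200,150,420,420) if n=="top" else (160,170,365,300))
        if not m.any(): print(n,"no red");continue
        c=big(m);rc=cv2.minAreaRect(c);w=on(n,rc[0],.074 if n=="top" else .068)
        print(n,cv2.contourArea(c),np.round(rc[0],1),np.round(rc[1],1),"mid",w,"brg",np.arctan2(*(w[:2]-C)[::-1]),"rad",np.linalg.norm(w[:2]-C))
    return
E
python3 -c "
from h import *
look()"
```

```text
t 5.2 heading 0.6159769772586006 bearing -0.954819349536296 r 0.12275396994092225 t -0.031544278170651405 z 0.05135535226504716 F [-1.15469209 -1.55750878 -0.12358092]
top 11.0 [330.7 231.4] [7. 3.] mid [ 0.58360935 -0.08700672  0.074     ] brg -1.0380225540282548 rad 0.0913705421151855
side 82.0 [307.  218.9] [ 8.4 15.3] mid [ 0.60820524 -0.11510037  0.068     ] brg -0.9840588362749689 rad 0.1282500019694093
```

>>> carry_out(
  moves=[
    {"jaw":0,"dx":-0.0025,"dy":0.0124,"dz":0,"yaw":-0.1},
    {"jaw":0,"dx":-0.0025,"dy":0.0124,"dz":0,"yaw":-0.1},
    {"jaw":0,"dx":-0.0025,"dy":0.0124,"dz":0,"yaw":-0.1},
    {"jaw":0,"dx":-0.0025,"dy":0.0124,"dz":0,"yaw":-0.1},
    {"jaw":0,"dx":-0.0025,"dy":0.0124,"dz":0,"yaw":-0.1},
    {"jaw":0,"dx":-0.0025,"dy":0.0124,"dz":0,"yaw":-0.1},
    {"jaw":0,"dx":-0.0012,"dy":0.0062,"dz":0,"yaw":-0.05},
    {"jaw":0,"dx":0,"dy":0,"dz":0,"yaw":0},
  ],
)

```text
t: 6.3
tool_pos: [0.6441, -0.0746, 0.051]
orientation: [0.484, 3.104, 0.0]
force: [-0.1, -0.1, -0.1]
opening: 0.0008
gripper_force: 0.0
```

```bash
python3 -c "
from h import *
look()
a=read_camera('top')[150:310,220:430];b=read_camera('side')[170:330,190:400]
cv2.imwrite('pics/c2.png',np.hstack([cv2.resize(a,(400,305)),cv2.resize(b,(400,305))])[:,:,::-1])"
```

```text
t 6.3 heading 1.2612108386903733 bearing -0.30958548810452324 r 0.12197660197103176 t -0.030541617901759 z 0.051042607954923394 F [-0.08715426 -0.12582294 -0.13126172]
top 17.5 [307.4 211.1] [6.3 4.3] mid [ 0.62453303 -0.04136561  0.074     ] brg -0.361936418774724 rad 0.0933830402048794
side 108.0 [261.8 222.2] [17.8  8.9] mid [ 0.65891863 -0.05235332  0.068     ] brg -0.34726090248696545 rad 0.12944542978979973
```

View pics/c2.png

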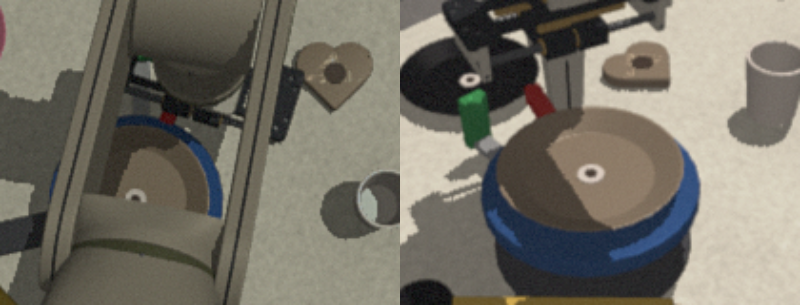

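>>> carry_out(
  moves=[
    {"jaw":0,"dx":-0.002,"dy":0.0098,"dz":0,"yaw":-0.08},
    {"jaw":0,"dx":-0.002,"dy":0.0098,"dz":0,"yaw":-0.08},
    {"jaw":0,"dx":-0.002,"dy":0.0098,"dz":0,"yaw":-0.08},
    {"jaw":0,"dx":-0.0009,"dy":0.0037,"dz":0,"yaw":-0.03},
    {"jaw":0,"dx":0,"dy":0,"dz":0,"yaw":0},
  ],
)

```text
t: 7.12
tool_pos: [0.6576, -0.0438, 0.0507]
orientation: [-0.061, -3.141, -0.0]
force: [0.6, 0.3, 0.6]
opening: 0.0003
gripper_force: 0.0
```

```bash
python3 -c "
from h import *
look()"
```

```text
t 7.125 heading 1.5318200647623197 bearing -0.03897626203257687 r 0.12166855685246056 t -0.03080824710198543 z 0.05065810377381866 F [0.61483751 0.27284117 0.59724667]
top 15.0 [295.5 208.5] [5. 7.] mid [ 0.62982182 -0.01789815  0.074     ] brg -0.10325869691601802 rad 0.09311780657511304
side 176.5 [245.3 229.3] [21.9 11.3] mid [ 0.66397414 -0.0190862   0.068     ] brg -0.08487763277810603 rad 0.1272321686773778
```

>>> carry_out(
  moves=[
    {"jaw":0,"dx":0,"dy":-0.01,"dz":0,"yaw":0},
    {"jaw":0,"dx":0,"dy":-0.02,"dz":0,"yaw":0},
    {"jaw":0,"dx":0,"dy":-0.04,"dz":0,"yaw":0},
    {"jaw":0,"dx":0,"dy":-0.02,"dz":-0.04,"yaw":0},
    {"jaw":0,"dx":0,"dy":-0.04,"dz":-0.04,"yaw":0},
    {"jaw":0,"dx":0,"dy":-0.06,"dz":-0.04,"yaw":0},
    {"jaw":0,"dx":0,"dy":-0.06,"dz":0,"yaw":0},
    {"jaw":0,"dx":0,"dy":-0.03,"dz":0,"yaw":0},
  ],
)

```text
t: 8.22
tool_pos: [0.6462, -0.321, 0.1663]
orientation: [0.065, 3.14, -0.003]
force: [-0.7, 0.2, -0.3]
opening: 0.0002
gripper_force: 0.0
```

```bash
python3 -c "
from h import *
look()
a=read_camera('top');b=read_camera('side')
cv2.imwrite('pics/t3.png',a[:,:,::-1]);cv2.imwrite('pics/s3.png',b[:,:,::-1])
a=a[150:310,220:430];b=b[170:330,190:400]
cv2.imwrite('pics/c3.png',np.hstack([cv2.resize(a,(400,305)),cv2.resize(b,(400,305))])[:,:,::-1])"
```

```text
t 8.225 heading 1.5292522935403614 bearing -0.04154403325453515 r 0.1218704810963115 t -0.3078746130040836 z 0.16629898438017926 F [-0.67548721  0.16662655 -0.29720191]
top 169.0 [296.5 196.6] [ 7.4 27.4] mid [ 0.65389078 -0.01997245  0.074     ] brg -0.09969730856370469 rad 0.11727311390819843
side 192.5 [245.3 229.3] [21.9 11.3] mid [ 0.66397414 -0.0190862   0.068     ] brg -0.08487763277810603 rad 0.1272321686773778
```

View pics/c3.png

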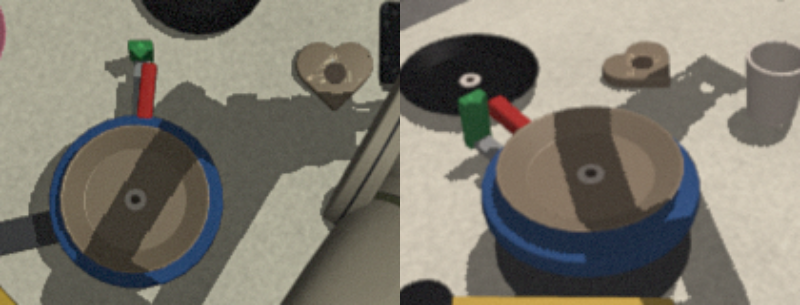

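```bash
cat > m.py <<'E'
from h import *
def brg(w): return np.arctan2(*(w[:2]-C)[::-1])
def meas(t,roi=(270,165,330,215)):
    x0,y0,x1,y1=roi
    h=cv2.cvtColor(t,cv2.COLOR_RGB2HSV)
    for nm,sel,z in(("red",((h[...,0]<8)|(h[...,0]>172))&(h[...,1]>120),.076),("green",(h[...,0]>45)&(h[...,0]<85)&(h[...,1]>90),.072)):
        ys,xs=np.nonzero(sel[y0:y1,x0:x1]);xs=xs+x0;ys=ys+y0
        w=on("top",(xs.mean(),ys.mean()),z);print(nm,len(xs),"px",xs.mean().round(2),ys.mean().round(2),"brg",brg(w).round(4),"rad",np.linalg.norm(w[:2]-C).round(4))
        rows=[(y,xs[ys==y].min(),xs[ys==y].max()) for y in np.unique(ys)]
        print([tuple(map(int,r)) for r in rows])
        if nm=="red":
            f=np.polyfit([r[0] for r in rows[3:-2]],[(r[1]+r[2])/2 for r in rows[3:-2]],1)
            a,b=[on("top",(np.polyval(f,y),y),z) for y in(ys.min(),ys.max())];d=a-b;print("axis brg",np.arctan2(d[1],d[0]))
    # strip gray: low saturation darker than table
    for y in range(184,208,3): print(y,t[y,282:306].mean(1).astype(int).tolist())
E
python3 - <<'E'
from m import *
t=cv2.imread("pics/t3.png")[:,:,::-1].copy();meas(t)
t0=cv2.imread("pics/top0.png")[:,:,::-1].copy()
h=cv2.cvtColor(t0,cv2.COLOR_RGB2HSV)
for y in range(184,208,2): print(y,h[y,284:304,0].tolist(),h[y,284:304,1].tolist())
for p,z in (((294,195),.024),((293,195),.024)): print(brg(on("top",p,z)))
E
```

```text
red 224 px 296.55 197.15 brg -0.102 rad 0.1157
[(183, 295, 300), (184, 295, 301), (185, 295, 301), (186, 294, 301), (187, 294, 301), (188, 294, 301), (189, 294, 301), (190, 294, 301), (191, 294, 301), (192, 294, 300), (193, 294, 300), (194, 293, 300), (195, 293, 300), (196, 293, 300), (197, 293, 300), (198, 293, 300), (199, 293, 300), (200, 293, 300), (201, 293, 300), (202, 293, 300), (203, 292, 299), (204, 292, 299), (205, 292, 299), (206, 292, 299), (207, 292, 299), (208, 292, 299), (209, 292, 299), (210, 292, 299), (211, 293, 298)]
axis brg -0.1013374085376769
green 120 px 293.52 176.19 brg -0.0352 rad 0.1587
[(171, 289, 296), (172, 288, 299), (173, 288, 299), (174, 287, 299), (175, 287, 299), (176, 288, 299), (177, 288, 299), (178, 289, 299), (179, 289, 299), (180, 289, 299), (181, 289, 299)]
184 [88, 83, 87, 85, 88, 88, 85, 89, 74, 112, 121, 119, 73, 63, 69, 76, 75, 85, 78, 84, 123, 161, 164, 165]
187 [90, 88, 85, 80, 83, 92, 88, 87, 102, 117, 118, 116, 60, 66, 76, 77, 80, 82, 83, 72, 110, 169, 169, 164]
190 [156, 164, 163, 168, 94, 80, 86, 82, 74, 76, 81, 77, 63, 81, 78, 80, 75
[... 1870 characters left out ...]
200 [25, 27, 38, 17, 24, 21, 30, 36, 10, 53, 35, 39, 45, 30, 30, 26, 27, 25, 27, 30] [33, 35, 35, 34, 34, 24, 8, 13, 8, 10, 15, 17, 10, 13, 17, 30, 35, 30, 34, 28]
202 [30, 27, 17, 21, 27, 60, 25, 54, 30, 53, 30, 45, 60, 45, 26, 26, 26, 24, 28, 28] [31, 35, 30, 36, 38, 15, 14, 13, 12, 10, 2, 11, 8, 10, 20, 36, 27, 35, 35, 34]
204 [32, 24, 26, 27, 30, 45, 68, 70, 24, 66, 15, 42, 40, 45, 30, 28, 26, 25, 28, 26] [33, 35, 25, 35, 33, 15, 10, 15, 14, 13, 15, 13, 14, 15, 26, 33, 31, 33, 35, 27]
206 [21, 30, 26, 25, 26, 30, 42, 50, 30, 36, 36, 8, 45, 40, 30, 28, 30, 28, 23, 30] [36, 35, 27, 46, 28, 24, 12, 15, 18, 13, 13, 10, 10, 8, 27, 31, 34, 32, 32, 32]
-0.03218657340145882
-0.016348223631478552
```

Run:
```python
from m import *
t=np.mean([read_camera("top").astype(float) for _ in range(6)],0); s=np.mean([read_camera("side").astype(float) for _ in range(4)],0)
np.save("t3.npy",t);np.save("s3.npy",s)
g=t[...,1]-(t[...,0]+t[...,2])/2; r=t[...,0]-(t[...,1]+t[...,2])/2
for y in range(169,185): print(y,g[y,284:304].astype(int).tolist())
for y in range(181,212,4):
    w=np.clip(r[y,286:308]-8,0,None); print(y,(w*np.arange(286,308)).sum()/w.sum())
z=lambda a,w,h:cv2.resize(a,(w,h),interpolation=cv2.INTER_NEAREST)
cv2.imwrite("pics/z3.png",np.hstack([z(t[165:215,270:320],400,400),z(s[205:255,215:265],400,400)])[:,:,::-1])
```

```text
169 [9, 8, 7, 7, 6, 6, 6, 7, 7, 7, 6, 7, 7, 7, 7, 7, 7, 8, 7, 9]
170 [8, 9, 6, 8, 13, 14, 14, 12, 7, 6, 6, 6, 5, 4, 5, 7, 7, 7, 8, 8]
171 [8, 8, 6, 22, 42, 42, 41, 41, 39, 41, 38, 38, 40, 41, 39, 31, 6, 7, 8, 9]
172 [8, 7, 6, 31, 62, 61, 60, 60, 64, 79, 64, 61, 59, 62, 62, 49, 8, 6, 9, 8]
173 [8, 8, 6, 32, 63, 60, 59, 61, 73, 84, 85, 68, 60, 60, 63, 56, 14, 6, 8, 8]
174 [7, 8, 6, 33, 63, 61, 61, 59, 68, 77, 78, 73, 59, 60, 62, 57, 18, 6, 7, 9]
175 [7, 7, 6, 34, 60, 61, 66, 64, 61, 68, 69, 68, 66, 60, 62, 60, 21, 7, 7, 8]
176 [8, 7, 6, 16, 35, 50, 61, 62, 60, 61, 61, 62, 62, 49, 43, 42, 17, 6, 9, 7]
177 [9, 8, 7, 12, 17, 32, 49, 60, 60, 61, 60, 60, 49, 32, 30, 29, 16, 6, 8, 8]
178 [8, 9, 7, 9, 13, 24, 30, 49, 61, 62, 61, 49, 33, 26, 22, 24, 17, 8, 8, 8]
179 [9, 8, 5, 4, 17, 25, 23, 31, 50, 60, 50, 36, 27, 24, 24, 24, 15, 7, 9, 7]
180 [5, 4, 3, 3, 14, 23, 25, 24, 33, 40, 35, 31, 23, 25, 27, 25, 14, 8, 8, 8]
181 [3, 4, 4, 5, 14, 20, 23, 17, 20, 27, 26, 26, 22, 16, 15, 24, 17, 9, 9, 8]
182 [3, 5, 4, 4, 5, 10, 7, 2, 1, 2, 2, -1, -4, -1, -6, 15, 16, 11, 9, 9]
183 [3, 3, 5, 3, 4, 5, 3, 0, 2, 2, -4, -36, -42, -34, -36, -37, -27, -10, 10, 10]
184 [5, 5, 4, 4, 4, 4, 2, 3, 4, 5, -13, -49, -54, -52, -53, -55, -55, -37, -1, 9]
181 304.0901408450704
185 298.08999150021253
189 297.7565995043637
193 297.30541978929074
197 296.8324109846507
201 296.43695110050965
205 296.01132514817954
209 295.6436404632572[ WARN:0@12.311] global loadsave.cpp:1063 imwrite_ Unsupported depth image for selected encoder is fallbacked to CV_8U.
```

View pics/z3.png

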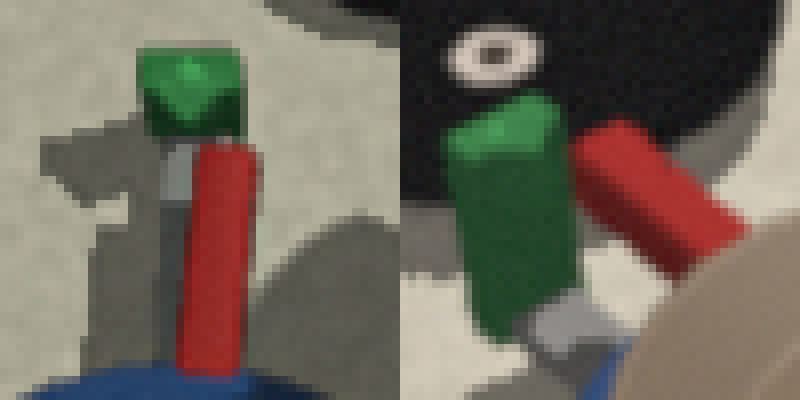

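Run:
```python
from m import *
n=on("top",(293.05,180.3),.071);b=on("top",(293.35,173.5),.072);print("nose",brg(n),np.linalg.norm(n[:2]-C),"post",brg(b),np.linalg.norm(b[:2]-C))
for y,x in((185,298.09),(193,297.3),(201,296.44),(209,295.64)):print("red",brg(on("top",(x,y),.075)))
```

```text
nose -0.0304886826452004 0.1505047537436557 post -0.031881945427567546 0.16417550826716318
red -0.10545127556898368
red -0.10652586433979408
red -0.10664348800875219
red -0.10808410715920555
```

Top zoom: the nose apex is at px (293.0,180.3), radius 150.5 mm as specified. The red arm is about 0.074 rad short. I'll return along the same path and push the remainder.

>>> carry_out(
  moves=[
    {"jaw":0,"dx":0,"dy":0.03,"dz":0,"yaw":0},
    {"jaw":0,"dx":0,"dy":0.06,"dz":0,"yaw":0},
    {"jaw":0,"dx":0,"dy":0.06,"dz":0.04,"yaw":0},
    {"jaw":0,"dx":0,"dy":0.04,"dz":0.04,"yaw":0},
    {"jaw":0,"dx":0,"dy":0.02,"dz":0.04,"yaw":0},
    {"jaw":0,"dx":0,"dy":0.04,"dz":0,"yaw":0},
    {"jaw":0,"dx":0,"dy":0.02,"dz":0,"yaw":0},
    {"jaw":0,"dx":0,"dy":0.005,"dz":0,"yaw":0},
  ],
)

```text
t: 9.93
tool_pos: [0.6583, -0.048, 0.0517]
orientation: [0.057, 3.139, -0.001]
force: [0.1, 0.2, -0.3]
opening: 0.0
gripper_force: 0.0
```

>>> carry_out(
  moves=[
    {"jaw":0,"dx":0,"dy":0.005,"dz":0,"yaw":0},
    {"jaw":0,"dx":-0.0005,"dy":0.0024,"dz":0,"yaw":-0.02},
    {"jaw":0,"dx":-0.0005,"dy":0.0024,"dz":0,"yaw":-0.02},
    {"jaw":0,"dx":-0.0005,"dy":0.0024,"dz":0,"yaw":-0.02},
    {"jaw":0,"dx":-0.0003,"dy":0.0014,"dz":0,"yaw":-0.012},
    {"jaw":0,"dx":0,"dy":0,"dz":0,"yaw":0},
  ],
)

```text
t: 10.68
tool_pos: [0.6595, -0.0352, 0.0506]
orientation: [0.054, -3.141, -0.0]
force: [0.8, -0.3, -0.3]
opening: 0.0003
gripper_force: 0.4
```

```bash
python3 -c "
from h import *
look()"
```

```text
t 10.675 heading 1.6053090186112744 bearing 0.03451269181637784 r 0.12134703305171525 t -0.031078419956528307 z 0.05055062104354239 F [ 0.79216047 -0.32700688 -0.32873494]
top 13.5 [292.5 208. ] [4. 7.] mid [ 0.6308682  -0.01196701  0.074     ] brg -0.03912893074750842 rad 0.0937399561897515
side 183.0 [240.9 232.2] [21.7 11.5] mid [ 0.66287745 -0.00868321  0.068     ] brg -0.0030491325342285975 rad 0.12567803076867382
```

>>> carry_out(
  moves=[
    {"jaw":0,"dx":0,"dy":-0.01,"dz":0,"yaw":0},
    {"jaw":0,"dx":0,"dy":-0.02,"dz":0,"yaw":0},
    {"jaw":0,"dx":0,"dy":-0.04,"dz":0,"yaw":0},
    {"jaw":0,"dx":0,"dy":-0.02,"dz":-0.04,"yaw":0},
    {"jaw":0,"dx":0,"dy":-0.04,"dz":-0.04,"yaw":0},
    {"jaw":0,"dx":0,"dy":-0.06,"dz":-0.04,"yaw":0},
    {"jaw":0,"dx":0,"dy":-0.06,"dz":-0.02,"yaw":0},
    {"jaw":0,"dx":0,"dy":-0.03,"dz":-0.03,"yaw":0},
  ],
)

```text
t: 11.78
tool_pos: [0.667, -0.3111, 0.2147]
orientation: [0.048, -3.139, -0.0]
force: [1.1, 0.6, -0.3]
opening: 0.0007
gripper_force: 0.0
```

```bash
cat > al.py <<'E'
from m import *
t=np.mean([read_camera("top").astype(float) for _ in range(5)],0)
g=t[...,1]-(t[...,0]+t[...,2])/2; r=t[...,0]-(t[...,1]+t[...,2])/2
for y in range(177,182): print(y,g[y,284:304].astype(int).tolist())
for y in range(187,212,4):
    w=np.clip(r[y,284:306]-8,0,None); x=(w*np.arange(284,306)).sum()/w.sum(); print(y,x,brg(on("top",(x,y),.075)))
E
python3 al.py; python3 -c "from plant import *;s=read_state();print(s['t'],s['tool_pos'],s['orientation'],s['q'])"
```

```text
177 [9, 8, 7, 12, 20, 35, 47, 60, 62, 61, 61, 59, 51, 32, 26, 28, 16, 7, 8, 7]
178 [7, 9, 8, 9, 15, 26, 30, 48, 61, 62, 60, 50, 34, 25, 25, 26, 17, 7, 7, 8]
179 [8, 7, 4, 5, 15, 24, 24, 33, 49, 62, 49, 36, 29, 27, 27, 24, 15, 7, 8, 9]
180 [5, 5, 3, 5, 14, 26, 24, 28, 30, 41, 37, 28, 26, 24, 25, 27, 14, 7, 9, 8]
181 [4, 4, 3, 5, 13, 21, 25, 19, 22, 25, 26, 26, 23, 15, 14, 23, 15, 8, 9, 8]
187 293.0161855948206 -0.03476669579619547
191 292.5252974057617 -0.029375100359885588
195 292.1441093969145 -0.025079617963615547
199 292.0929756297358 -0.026023186991582837
203 292.36227544910184 -0.03322852069165762
207 292.3908847184986 -0.03665495575823377
211 292.3891191709845 -0.04001773954928234
12.025 [ 0.66830061 -0.30652133  0.21393776] [ 5.26814295e-02 -3.14016947e+00 -1.56765166e-03] [-4.99921069e-01  5.07330166e-01  1.04129353e+00  3.83511152e-04
  1.59431499e+00 -2.10425873e+00]
```

The red arm now points at about -0.031 rad against the nose at -0.0305, and the clip is unmoved. Next is the guide arm: I'll move to its clockwise side.

>>> carry_out(
  moves=[
    {"jaw":0,"dx":0.025,"dy":0.0457,"dz":0,"yaw":0},
    {"jaw":0,"dx":0.025,"dy":0.0457,"dz":0,"yaw":0},
    {"jaw":0,"dx":0.025,"dy":0.0457,"dz":0,"yaw":0},
    {"jaw":0,"dx":0.025,"dy":0.0457,"dz":0,"yaw":0},
    {"jaw":0,"dx":0.025,"dy":0.0457,"dz":0,"yaw":0},
    {"jaw":0,"dx":0.025,"dy":0.0457,"dz":0,"yaw":0},
    {"jaw":0,"dx":0.025,"dy":0.0457,"dz":0,"yaw":0},
    {"jaw":0,"dx":0.025,"dy":0.0457,"dz":0,"yaw":0},
  ],
)

```text
t: 13.02
tool_pos: [0.454, 0.0544, 0.2132]
orientation: [0.057, -3.139, -0.001]
force: [-0.3, -0.2, 0.5]
opening: 0.0006
gripper_force: 0.0
```

>>> carry_out(
  moves=[
    {"jaw":0,"dx":0.025,"dy":0.0457,"dz":0,"yaw":0},
    {"jaw":0,"dx":0.025,"dy":0.0457,"dz":0,"yaw":0},
    {"jaw":0,"dx":0,"dy":0,"dz":0,"yaw":0.173},
    {"jaw":0,"dx":0,"dy":0,"dz":0,"yaw":0.173},
    {"jaw":0,"dx":0,"dy":0,"dz":0,"yaw":0.173},
    {"jaw":0,"dx":0,"dy":0,"dz":0,"yaw":0.173},
    {"jaw":0,"dx":0,"dy":0,"dz":0,"yaw":0.173},
    {"jaw":0,"dx":0,"dy":0,"dz":0,"yaw":0.173},
  ],
)

```text
t: 14.02
tool_pos: [0.4017, 0.1424, 0.2132]
orientation: [-1.515, -2.749, 0.003]
force: [-0.7, -0.3, -0.1]
opening: 0.0004
gripper_force: 0.0
```

>>> carry_out(
  moves=[
    {"jaw":0,"dx":0,"dy":0,"dz":0,"yaw":0.173},
    {"jaw":0,"dx":0,"dy":0,"dz":0,"yaw":0.173},
    {"jaw":0,"dx":0,"dy":0,"dz":0,"yaw":0.173},
    {"jaw":0,"dx":0,"dy":0,"dz":0,"yaw":0.173},
    {"jaw":0,"dx":0,"dy":0,"dz":0,"yaw":0.173},
    {"jaw":0,"dx":0,"dy":0,"dz":0,"yaw":0.173},
    {"jaw":0,"dx":0,"dy":0,"dz":0,"yaw":0.173},
    {"jaw":0,"dx":0,"dy":0,"dz":0,"yaw":0.173},
  ],
)

```text
t: 15.02
tool_pos: [0.4017, 0.1424, 0.2132]
orientation: [-2.923, -1.151, 0.004]
force: [0.6, -0.4, 0.5]
opening: 0.0003
gripper_force: 0.0
```

```bash
cat > g.py <<'E'
from m import *
P=np.array([.496,.1772]);s=read_state();p=s["tool_pos"][:2]-P;v=s["orientation"]
hd=(2*np.arctan2(v[1],v[0])-np.pi/2+np.pi)%(2*np.pi)-np.pi;b=hd-np.pi/2
r=np.array([np.cos(b),np.sin(b)]);q=np.array([-r[1],r[0]])
print(s["t"],"pos",s["tool_pos"],"head",hd,"brg",b,"r",p@r,"t",p@q,"F",s["force"])
im=read_camera("side");m=mask(im,(15,150,60),(32,255,255),(180,180,450,420))
c=big(m).reshape(-1,2);l,rr=c[c[:,0]<c[:,0].min()+1],c[c[:,0]>c[:,0].max()-1]
mm=cv2.minAreaRect(c);w=on("side",mm[0],.110);print("guide mid",w,"brg",np.arctan2(*(w[:2]-P)[::-1]),"rad",np.linalg.norm(w[:2]-P),mm)
E
python3 g.py
```

```text
15.025 pos [0.40170738 0.14240665 0.21321209] head -0.8205798276627361 brg -2.3913761544576326 r 0.09270095210744556 t -0.03883567064145388 F [ 0.61270364 -0.4238918   0.51714234]
guide mid [0.43357889 0.11798356 0.11      ] brg -2.3825343961577414 rad 0.08604058140743424 ((274.5, 333.5), (15.0, 117.0), 90.0)
```

>>> carry_out(
  moves=[
    {"jaw":0,"dx":0,"dy":0,"dz":0.03,"yaw":0},
    {"jaw":0,"dx":0,"dy":0,"dz":0.03,"yaw":0},
    {"jaw":0,"dx":0,"dy":0,"dz":0.03,"yaw":0},
    {"jaw":0,"dx":0,"dy":0,"dz":0.03,"yaw":0},
    {"jaw":0,"dx":0,"dy":0.006,"dz":0,"yaw":0},
    {"jaw":0,"dx":0,"dy":0.006,"dz":0,"yaw":0},
    {"jaw":0,"dx":0,"dy":0,"dz":0,"yaw":0},
  ],
)

```text
t: 15.95
tool_pos: [0.4129, 0.1329, 0.0966]
orientation: [2.921, 1.156, 0.004]
force: [0.1, 0.4, 1.1]
opening: 0.0003
gripper_force: 0.0
```

```bash
python3 g.py
```

```text
15.95 pos [0.41288812 0.13292074 0.09657729] head -0.8168365196313978 brg -2.3876328464262944 r 0.09089774682781103 t -0.024613768853343355 F [0.09631731 0.37917126 1.10732761]
guide mid [0.39617773 0.08204791 0.11      ] brg -2.3801427039686605 rad 0.13790723548383874 ((317.0, 333.5), (15.0, 32.0), 90.0)
```

>>> carry_out(
  moves=[
    {"jaw":0,"dx":-0.0011,"dy":0.0047,"dz":0,"yaw":-0.05},
    {"jaw":0,"dx":-0.0011,"dy":0.0047,"dz":0,"yaw":-0.05},
    {"jaw":0,"dx":-0.0022,"dy":0.0094,"dz":0,"yaw":-0.1},
    {"jaw":0,"dx":-0.0022,"dy":0.0094,"dz":0,"yaw":-0.1},
    {"jaw":0,"dx":-0.0022,"dy":0.0094,"dz":0,"yaw":-0.1},
    {"jaw":0,"dx":-0.0022,"dy":0.0094,"dz":0,"yaw":-0.1},
    {"jaw":0,"dx":0,"dy":0,"dz":0,"yaw":0},
  ],
)

```text
t: 16.88
tool_pos: [0.4442, 0.0972, 0.0959]
orientation: [2.545, 1.841, 0.002]
force: [-0.4, 0.9, -0.1]
opening: 0.0005
gripper_force: 0.0
```

```bash
python3 g.py
```

```text
16.875 pos [0.44420278 0.09718956 0.09588374] head -0.3180516689975308 brg -1.8888479957924273 r 0.09219548636376548 t -0.024178818638085315 F [-0.4326455   0.89987486 -0.11443585]
guide mid [0.48119548 0.12940298 0.11      ] brg -1.8711622442070106 rad 0.0500372765228304 ((242.38153076171875, 317.7477111816406), (14.533143043518066, 54.24967956542969), 70.55996704101562)
```

>>> carry_out(
  moves=[
    {"jaw":0,"dx":-0.0018,"dy":0.0084,"dz":0,"yaw":-0.09},
    {"jaw":0,"dx":-0.0018,"dy":0.0084,"dz":0,"yaw":-0.09},
    {"jaw":0,"dx":-0.0018,"dy":0.0084,"dz":0,"yaw":-0.09},
    {"jaw":0,"dx":-0.0018,"dy":0.0084,"dz":0,"yaw":-0.09},
    {"jaw":0,"dx":-0.0018,"dy":0.0084,"dz":0,"yaw":-0.09},
    {"jaw":0,"dx":0,"dy":0,"dz":0,"yaw":0},
  ],
)

```text
t: 17.68
tool_pos: [0.4837, 0.0829, 0.0953]
orientation: [2.072, 2.362, 0.0]
force: [0.0, -0.3, 0.3]
opening: 0.0002
gripper_force: 0.0
```

```bash
python3 g.py; python3 -c "
from h import *
a=read_camera('top')[180:340,160:370];b=read_camera('side')[190:350,180:390]
cv2.imwrite('pics/c4.png',np.hstack([cv2.resize(a,(400,305)),cv2.resize(b,(400,305))])[:,:,::-1])"
```

```text
17.675 pos [0.48366183 0.08294208 0.09528956] head 0.1306794927434094 brg -1.4401168340514872 r 0.09184647220515767 t -0.024515517010962627 F [ 0.0076194  -0.3434816   0.29078241]
guide mid [0.50336325 0.12361373 0.11      ] brg -1.434242201378985 rad 0.05408979048685867 ((235.04881286621094, 306.06097412109375), (13.274770736694336, 52.7867317199707), 51.34019470214844)
```

View pics/c4.png

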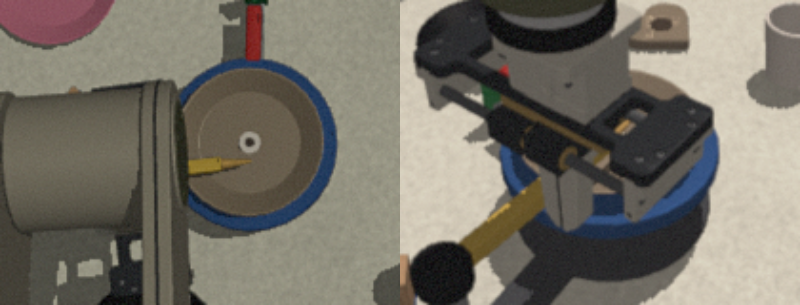

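```bash
cat > tip.py <<'E'
from m import *
t=np.mean([read_camera("top").astype(float) for _ in range(5)],0)
y=np.minimum(t[...,0],t[...,1])-t[...,2]
base=np.median(y[235:250,285:297]);print("base",base)
# tip end: per column yellow excess
for x in range(272,298):
    c=y[250:282,x]-base; w=np.clip(c-12,0,None); print(x,int(c.max()),round((w*np.arange(250,282)).sum()/w.sum(),2) if w.sum()>0 else None,end="; ")
g=t.mean(2)[244:266,280:302]; print("\nring bright")
yy,xx=np.nonzero(g>135);c=cv2.minEnclosingCircle(np.c_[xx,yy].astype(np.float32));print(c[0][0]+280,c[0][1]+244,c[1],xx.mean()+280,yy.mean()+244)
k=np.median(g[8:14,8:14])
for z in(.078,.080,.082):print("ring pos",z,on("top",(c[0][0]+280,c[0][1]+244),z))
E
python3 tip.py
```

```text
base 16.799999999999997
272 60 265.83; 273 59 265.7; 274 59 265.93; 275 57 265.57; 276 34 265.48; 277 40 265.28; 278 42 265.16; 279 38 265.12; 280 38 265.11; 281 36 264.89; 282 37 264.62; 283 34 264.83; 284 33 264.9; 285 34 264.79; 286 34 264.49; 287 34 264.41; 288 35 264.41; 289 34 264.25; 290 34 264.05; 291 30 264.0; 292 6 None; 293 1 None; 294 2 None; 295 1 None; 296 1 None; 297 2 None; 
ring bright
290.7666664123535 254.23333358764648 5.32697057723999 290.6984126984127 254.22222222222223
ring pos 0.078 [ 0.53851292 -0.00883121  0.078     ]
ring pos 0.08 [ 0.538289   -0.00893917  0.08      ]
ring pos 0.082 [ 0.53806507 -0.00904713  0.082     ]
```

Run:
```python
from m import *
P=np.array([.496,.1772]);w=on("top",(291.8,263.95),.110)[:2];Q=np.array([.538,-.0087])
print(w,np.linalg.norm(w-P),"brg",np.arctan2(*(w-P)[::-1]),"target",np.arctan2(*(Q-P)[::-1]))
a=on("top",(276,265.5),.110)[:2];d=w-a;print("cone axis",np.arctan2(d[1],d[0]))
```

```text
[ 0.51643783 -0.0125278 ] 0.19082542339230515 brg -1.4634882785474586 target -1.3485988542184653
cone axis -1.4794108752099544
```

>>> carry_out(
  moves=[
    {"jaw":0,"dx":-0.0007,"dy":0.0028,"dz":0,"yaw":-0.03},
    {"jaw":0,"dx":-0.0007,"dy":0.0028,"dz":0,"yaw":-0.03},
    {"jaw":0,"dx":-0.0007,"dy":0.0028,"dz":0,"yaw":-0.03},
    {"jaw":0,"dx":0,"dy":0,"dz":0,"yaw":0},
  ],
)

```text
t: 18.58
tool_pos: [0.4924, 0.082, 0.095]
orientation: [1.96, 2.455, 0.0]
force: [0.2, 0.1, 0.2]
opening: 0.0005
gripper_force: 0.0
```

```bash
python3 tip.py; python3 g.py
```

```text
base 16.799999999999997
272 60 258.4; 273 60 258.45; 274 59 258.73; 275 34 258.66; 276 37 257.94; 277 37 257.79; 278 39 257.56; 279 38 257.43; 280 39 257.35; 281 37 257.09; 282 34 256.87; 283 37 256.73; 284 37 256.1; 285 35 256.34; 286 36 256.34; 287 34 255.89; 288 31 255.68; 289 33 255.46; 290 29 255.0; 291 2 None; 292 1 None; 293 1 None; 294 1 None; 295 1 None; 296 0 None; 297 2 None; 
ring bright
290.78787899017334 254.09090900421143 5.224627494812012 291.23636363636365 253.92727272727274
ring pos 0.078 [ 0.53879179 -0.00887233  0.078     ]
ring pos 0.08 [ 0.53856739 -0.00898022  0.08      ]
ring pos 0.082 [ 0.53834299 -0.00908811  0.082     ]
18.825 pos [0.49218779 0.08207741 0.09510974] head 0.22282386123207187 brg -1.3479724655628247 r 0.09192846224883137 t -0.024738582823759955 F [ 0.27637603 -0.85594734 -0.50388646]
guide mid [0.50842248 0.12274287 0.11      ] brg -1.3465191778610022 rad 0.05585603712252927 ((233.15333557128906, 303.6661376953125), (12.717752456665039, 51.210147857666016), 47.29060745239258)
```

>>> carry_out(
  moves=[
    {"jaw":0,"dx":-0.0003,"dy":0.0013,"dz":0,"yaw":-0.014},
    {"jaw":0,"dx":-0.0003,"dy":0.0013,"dz":0,"yaw":-0.014},
    {"jaw":0,"dx":0,"dy":0,"dz":0,"yaw":0},
  ],
)

```text
t: 19.25
tool_pos: [0.4949, 0.082, 0.0951]
orientation: [1.926, 2.482, -0.0]
force: [0.0, -2.4, -0.9]
opening: 0.0008
gripper_force: 0.3
```

```bash
python3 tip.py|sed -n 2p
python3 - <<'E'
from h import *
for r in (251,252,253,254): print(r,on("top",(290.5,r),.110))
E
```

```text
272 61 256.39; 273 58 256.14; 274 61 257.26; 275 38 256.17; 276 36 255.9; 277 39 255.71; 278 40 255.37; 279 39 255.4; 280 35 255.1; 281 36 254.74; 282 34 254.53; 283 35 254.23; 284 37 254.15; 285 37 253.95; 286 32 253.72; 287 26 253.5; 288 30 253.27; 289 28 253.01; 290 8 None; 291 0 None; 292 1 None; 293 1 None; 294 2 None; 295 2 None; 296 1 None; 297 1 None; 
251 [ 0.54110159 -0.01004769  0.11      ]
252 [ 0.53919296 -0.01004938  0.11      ]
253 [ 0.53728523 -0.01005106  0.11      ]
254 [ 0.53537841 -0.01005275  0.11      ]
```

>>> carry_out(
  moves=[
    {"jaw":0,"dx":0,"dy":-0.01,"dz":0,"yaw":0},
    {"jaw":0,"dx":0,"dy":-0.03,"dz":0,"yaw":0},
    {"jaw":0,"dx":0,"dy":-0.03,"dz":-0.02,"yaw":0},
    {"jaw":0,"dx":0,"dy":0,"dz":-0.05,"yaw":0},
    {"jaw":0,"dx":0,"dy":0,"dz":-0.05,"yaw":0},
    {"jaw":0,"dx":0,"dy":0,"dz":-0.03,"yaw":0},
    {"jaw":0,"dx":-0.05,"dy":0,"dz":0,"yaw":0},
    {"jaw":0,"dx":-0.05,"dy":0,"dz":0,"yaw":0},
  ],
)

```text
t: 20.5
tool_pos: [0.452, -0.0329, 0.2459]
orientation: [1.922, 2.483, 0.002]
force: [0.1, -0.2, 0.6]
opening: 0.0003
gripper_force: 0.0
```

>>> carry_out(
  moves=[
    {"jaw":0,"dx":0.05,"dy":0,"dz":0,"yaw":0},
    {"jaw":0,"dx":0.06,"dy":0,"dz":0,"yaw":0},
    {"jaw":0,"dx":0.06,"dy":0,"dz":0,"yaw":0},
    {"jaw":0,"dx":0.06,"dy":0,"dz":0,"yaw":0},
    {"jaw":0,"dx":0.06,"dy":0,"dz":0,"yaw":0},
    {"jaw":0,"dx":0.06,"dy":0,"dz":0,"yaw":0},
    {"jaw":0,"dx":0.06,"dy":0,"dz":0,"yaw":0},
    {"jaw":0,"dx":0,"dy":0,"dz":0,"yaw":0},
  ],
)

```text
t: 21.5
tool_pos: [0.3477, 0.3678, 0.2445]
orientation: [-1.919, -2.486, 0.001]
force: [0.1, -1.1, 0.0]
opening: 0.0005
gripper_force: 0.0
```

```bash
python3 tip.py; python3 al.py
python3 - <<'E'
from h import *
t=np.mean([read_camera("top").astype(float) for _ in range(4)],0);s=np.mean([read_camera("side").astype(float) for _ in range(4)],0)
np.save("tf.npy",t);np.save("sf.npy",s)
y=np.minimum(s[...,0],s[...,1])-s[...,2]
z=lambda a:cv2.resize(a,(400,500),interpolation=cv2.INTER_NEAREST)
cv2.imwrite("pics/f.png",np.hstack([z(t[170:295,235:335]),z(s[205:330,190:340])])[:,:,::-1].astype(np.uint8))
E
```

```text
base 16.0
272 58 256.39; 273 54 256.2; 274 56 257.26; 275 36 256.19; 276 34 255.82; 277 36 255.65; 278 36 255.39; 279 36 255.42; 280 34 255.12; 281 34 254.76; 282 32 254.59; 283 34 254.19; 284 34 254.1; 285 33 253.97; 286 30 253.72; 287 25 253.53; 288 28 253.22; 289 27 253.04; 290 8 None; 291 1 None; 292 1 None; 293 2 None; 294 2 None; 295 1 None; 296 1 None; 297 1 None; 
ring bright
290.7068967819214 254.12068939208984 5.1693525314331055 291.3333333333333 254.3125
ring pos 0.078 [ 0.5387345  -0.00871455  0.078     ]
ring pos 0.08 [ 0.5385102  -0.00882271  0.08      ]
ring pos 0.082 [ 0.53828589 -0.00893087  0.082     ]
177 [6, 6, 6, 9, 15, 26, 40, 53, 50, 50, 51, 49, 42, 28, 20, 24, 14, 6, 6, 6]
178 [6, 7, 6, 7, 13, 22, 26, 43, 51, 52, 50, 39, 27, 22, 19, 25, 13, 6, 8, 7]
179 [6, 6, 4, 6, 14, 21, 17, 28, 40, 50, 42, 27, 21, 19, 16, 22, 13, 6, 7, 6]
180 [5, 3, 2, 2, 11, 16, 19, 18, 26, 34, 29, 24, 21, 23, 22, 20, 11, 6, 6, 6]
181 [4, 5, 1, 4, 10, 19, 19, 15, 18, 22, 22, 19, 19, 11, 11, 17, 12, 7, 7, 7]
187 293.1134412153236 -0.03618648954466021
191 292.9538165490699 -0.03602238891412602
195 292.9913657770801 -0.03909782672219
199 292.897384305835 -0.04028108223582339
203 292.7551919446192 -0.04072627290204492
207 292.6256434253626 -0.04150680670231819
211 292.76082217377757 -0.048394053520009736
```

View pics/f.png

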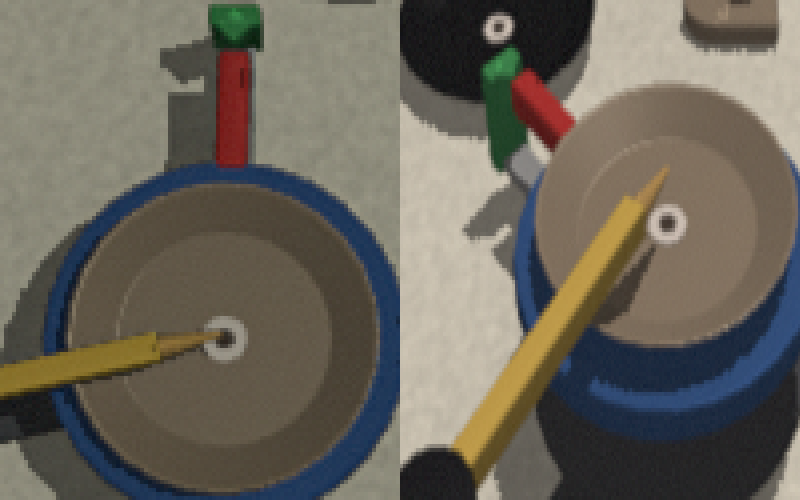

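Run:
```python
from h import *
print(tri((290.2,252.8),(290.1,247.2)),on("side",(290.1,247.2),.11),tri((290.75,254.2),(290.2,260.9)))
```

```text
(array([ 0.53833224, -0.00898675,  0.108026  ]), np.float64(0.0011568364041687849)) [ 0.53710893 -0.00710667  0.11      ] (array([ 0.53880097, -0.00851171,  0.08002806]), np.float64(0.0011905400917981285))
```

The brass tip is within about 1 mm of the plate centre in both views. The red arm faces the nose to within about 0.7 mm, and the gripper is clear of everything.

```bash
python3 -c "
from plant import *
print(close_job())"
```

```text
the job is handed in; nothing more can be done
None
```

I handed the job in at about 23 s of the 58 s allowed: the red arm points at the green clip (within about 0.7 mm), the brass tip is over the plate centre (within about 1 mm), plate and clip look unmoved in the last picture, and the arm is parked clear; the judge gave no verdict.

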